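# Probe a sleeve through the guide bush of a gauge stand

## Task

Draw the sprung gauge blade of the probing stand out by its tab until the cross line on the blade meets the front edge of the bridge, which puts its window under the guide bush, and leave it there. Then take the collared probe rod out of the holder and lower it upright through the bush without letting it touch the stand anywhere, until its collar hangs about 6 mm above the bush. Finish while still holding the rod there, centred and still; leave the collarless pin in its socket.

Things in the scene. Friction and masses are not known exactly. Their poses are not given: they have to be found in the camera images.
- probe_stand: Fixed stand; origin under its centre, on the table. Base 130 (x) x 100 x 10 mm; two cheeks carry a bridge plate 70 (x) x 100 mm, top at 108 mm, front edge at x = -35 mm; on it a guide bush (outer diameter 42, bore 26 mm, through the bridge too) up to 120 mm. On the base below the bush stands the sleeve to probe, bore 44 mm, top at 60 mm. -x is its front, roughly towards the robot.
- bush_mouth (a point): Centre of the guide bush's bore in the plane of its top, 120 mm above the table; axes as the stand's, z up.
- gauge_blade (a joint): How far the blade (6 mm thick, 58 wide, top 93 mm up, just under the bridge) is drawn out along the stand's -x, in m, 0 to 0.055. At 0.035 its dark full-width cross line meets the bridge's front edge and its 30 mm window is under the bush. Starts at 0 to 0.012, blocking the hole. A weak spring (40 N/m) pulls it in, but a friction brake (5 N) keeps it where it is left.
- blade_tab (a point): Point to grip on the blade's upright dark tab, 116 mm above the table. The tab is 12 mm thick along the pull (stand x), 34 mm wide (stand y) and rises from the blade's top (93 mm) to 134 mm. It moves with the blade: at joint 0 it is 95 mm in front of the stand's centre. Axes as the stand's.
- rod_holder: Fixed grey block 145 (x) x 60 (y) x 55 mm with two upright sockets (13.5 mm wide, 45 mm deep) 80 mm apart at x = -40 and +40 mm on its centre line. Origin: centre of its underside, on the table.
- probe_rod: Loose steel rod, about 140 g, standing in either socket, tip 10 mm above the table. 12 mm shank; flat collar (diameter 32, 5 mm thick), underside 85 mm above the tip; dark square grip block 24 x 24 mm (sides along the body's x and y) from 105 to 150 mm above the tip. Origin: centre of the tip; z up along the rod.
- collar_underside (a point): Centre of the probe rod's collar underside, 85 mm above its tip.
- plain_pin: Loose steel pin standing in the other socket: same 12 mm shank and same square grip block as the probe rod, but without a collar. Origin: its tip. Not needed.
There are look-alikes about, which are no part of the job. What is shaped like the probe_rod but blue or purple is not meant.

How it is judged:
By the outcome, as a careful person would: the job done as asked, in the order asked, and still so for the second after the job is handed in, while the arm keeps its last pose, push and grip.
It also fails if it takes over 58 s, if anything falls off the work surface, if the arm or the gripper's body presses on something with over 40 N, if the wrist force passes 120 N, or if a joint passes its speed limit or range.

## Robot

A 6-joint arm with a two-finger parallel gripper is mounted at the origin on a cart in front of the work surface, level with it; the furniture and walls round the work are solid. World frame = base frame: x ahead of the robot, y to its left, z up, the work surface at z = 0. Lengths are in m, angles in rad, forces in N, time in s.
With the tool pointing down it reaches from about 0.35 to 0.975 m from the base axis. Payload 4.9 kg.
Tool frame: the origin (TCP) lies between the finger pads; the fingertips stand 19 mm ahead of it and the grasp point (between the pads) is the TCP; z points along the fingers, y is the line along which they close (so a half turn about z gives the same grasp; the last joint's range is limited). The gripper opens to 85 mm and grips with 20 to 120 N. Pads are 22 mm wide; open, the fingers measure 114 mm over their backs; the gripper's body (76 mm by 85 mm) begins 54 mm behind the grasp point. The pads swing forward as they close: fully open they stand 13 mm farther back than shut.
Start: joints at [-1.353, 0.053, 1.613, -0, 1.476, -0.119], TCP at [0.207, -0.59, 0.25] pointing down, gripper open.
Joint ranges: [-3.01, 3.01], [-1.01, 2.22], [0.06, 2.58], [-1.02, 4.17], [0.09, 2.62], [-3.14, 3.14]. Speed limits (rad/s): [2.57, 2.57, 3.14, 3.14, 3.14, 3.14].

## Interface

Orientations are given as a rotation vector (axis times angle).
In Python, from station import ctrl gives the robot as it stands. The module is installed in compiled form; this text tells all that it offers.
- The arm moves only by the tool servo_tool, never from a script. Its argument "increments" is a list that holds one entry, the list of rows, each a list of 5 numbers: the finger opening in cm, from 0 to 8.54, then the shift along the tool's x, y, z in cm, then the turn about the tool's z in degrees. A call has 1 to 5 rows; each row is the pose to reach, as a shift and turn from the pose commanded when the call began, along the tool's axes at that moment; what a row does not reach only later rows make up. A row lasts 1/10 s, in which the tool goes at most 50 mm and 8.59 degrees, less where a joint would pass 70% of its speed; a pose out of reach is approached as far as the arm can. A call with a gripper value outside its range is refused whole. The fingers move at their own pace and stop on an object; "newtons" is the grip in N (left out, the last holds). Time passes only in rows, so rows that repeat a pose let the fingers close. It gives the time, the measured TCP pose, the force, the opening and the grip force at its end, in the units of the state.
- ctrl.get_obs(): the state, without advancing time (a new reading comes with each control period).
- ctrl.get_image(name): name is "side" or "top"; returns a dict with "img" (420x560x3 uint8, red, green, blue), "fx", "fy", "cx", "cy" (pixels), "rvec" (rotation vector, rad) and "tvec" (3), from world to camera coordinates, as OpenCV has them. Camera axes: x right, y down, z forward; pixel columns grow to the right and rows downward; lengths in m; the calibration is good to about 2 mm. A picture is of the moment at which its call begins. There is no depth.
- ctrl.finish_job(): hands the job in; it is judged then, once.
The state is a dict: "t": time; "q": joint angles; "dq": joint speeds; "effort": joint torques, N m; "tool_pos": TCP position; "tool_rot": TCP orientation; "contact_force": force on the tool from outside, world axes, zero at the start; "wrist_torque": the same for the moment, N m; "opening": finger opening in m; "grip_force": force on a finger pad.
Only numpy, scipy, OpenCV 4.12 (cv2) and the standard library are available. Lean on these libraries where they do the work, as an engineer would, in place of code of your own. Each camera call takes 0.05 s, during which the arm holds its last target. There are 200 camera calls.

## Working session

There is one attempt and no reset: what is moved stays moved. The work goes in short steps, Python scripts to look and compute and a tool call to move; the robot and the scene stay as the last step left them, time stands still between calls to the robot, and variables do not carry over. Pictures are saved under pics/ and viewed, at most 10 in all, crops included, and the job is handed in when it is done.

Besides the shell and the picture viewer there is one more tool, called after "Emit:" as name(argument=value, ...), one argument or row to a line, values as JSON. servo_tool: Moves the arm, as the interface text tells. Its arguments: {"type":"object","properties":{"increments":{"type":"array"},"newtons":{"type":"number"}},"required":["increments"]}

```bash
mkdir -p pics; cat > h.py <<'E'
import numpy as np, cv2
from station import ctrl
def cam(n):
    d=ctrl.get_image(n); d['R']=cv2.Rodrigues(np.array(d['rvec'],float))[0]; d['t']=np.array(d['tvec'],float).ravel(); return d
def save(d,f,crop=None,s=1):
    im=d['img'][:,:,::-1]
    if crop: im=im[crop[1]:crop[3],crop[0]:crop[2]]
    cv2.imwrite('pics/'+f,cv2.resize(im,None,fx=s,fy=s,interpolation=cv2.INTER_CUBIC))
def ray(d,u,v):
    c=-d['R'].T@d['t']; r=d['R'].T@np.array([(u-d['cx'])/d['fx'],(v-d['cy'])/d['fy'],1]); return c,r/np.linalg.norm(r)
def onz(d,u,v,z):
    c,r=ray(d,u,v); return c+r*(z-c[2])/r[2]
def proj(d,p):
    q=d['R']@np.array(p,float)+d['t']; return np.array([d['fx']*q[0]/q[2]+d['cx'],d['fy']*q[1]/q[2]+d['cy']])
def tri(d1,p1,d2,p2):
    c1,r1=ray(d1,*p1);c2,r2=ray(d2,*p2)
    s=np.linalg.lstsq(np.c_[r1,-r2],c2-c1,rcond=None)[0]
    a,b=c1+s[0]*r1,c2+s[1]*r2
    return (a+b)/2,np.linalg.norm(a-b)
E
python3 - <<'E'
from h import *
for n in('side','top'):
    d=cam(n); save(d,n+'0.png',s=1.42); np.save(n+'0.npy',d,allow_pickle=True); print(n,-d['R'].T@d['t'],d['fx'])
o=ctrl.get_obs();print(o)
E
```

```text
side [0.17119263 1.01163667 0.530486  ] 418.6340860171827
top [0.4441683  0.33244967 0.95190687] 475.8504558070695
{'t': 0.1, 'q': array([-1.35302182e+00,  5.32997455e-02,  1.61414295e+00,  4.65417465e-05,
        1.47603733e+00, -1.18982785e-01]), 'dq': array([-0.00182947, -0.00105281, -0.00281149,  0.0003674 , -0.00100743,
       -0.00216804]), 'effort': array([ 1.18174128e-03, -3.94901526e+01, -3.71363068e+01,  2.89287834e-05,
        3.89887151e-03,  1.21625717e-05]), 'tool_pos': array([ 0.20642417, -0.5893647 ,  0.24918863]), 'tool_rot': array([-3.09530404e+00, -5.26157940e-01,  7.36551668e-05]), 'contact_force': array([ 0.17910337, -0.50873176,  0.4544317 ]), 'wrist_torque': array([-0.00226054, -0.02291242,  0.00067146]), 'grip_force': 0.0, 'opening': 0.08536267068280752}
```

View pics/side0.png

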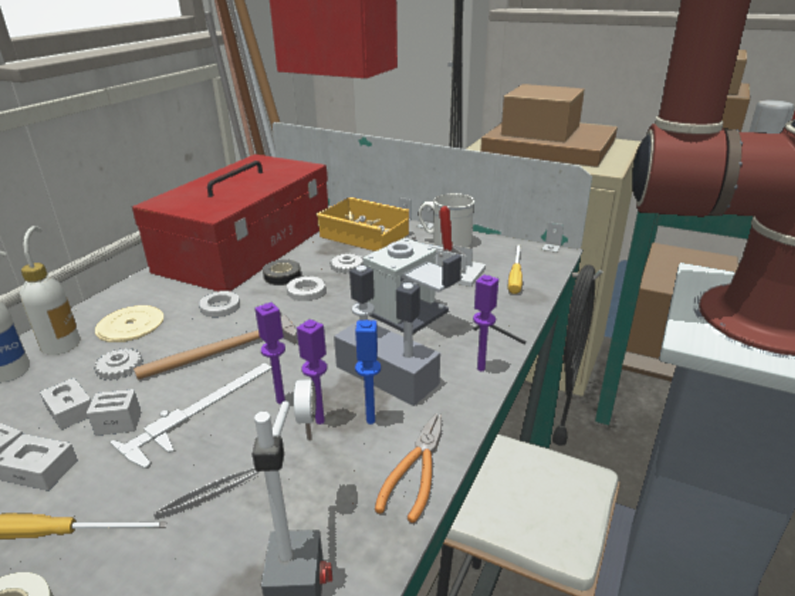

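View pics/top0.png

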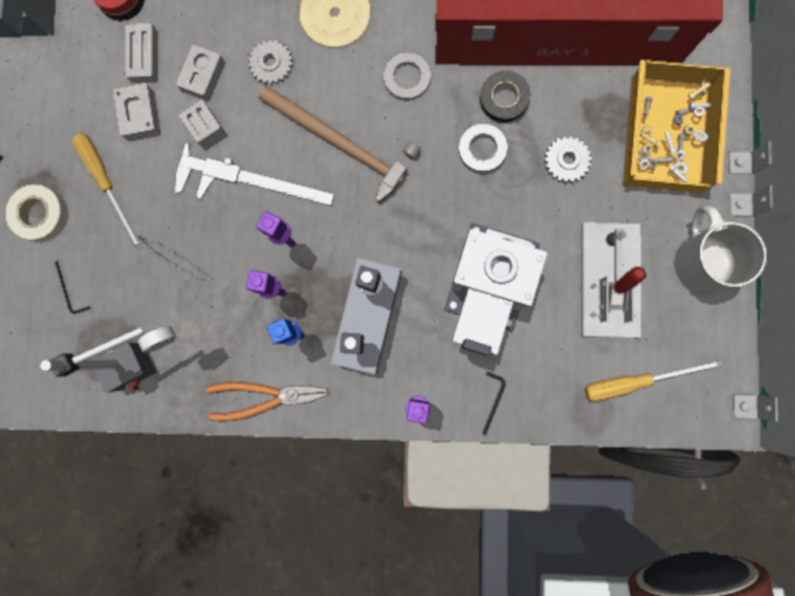

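The two views show the stand at top px (500,265)/1.42 with its tab at (478,347)/1.42. The holder's grip blocks are at (367,278) and (350,343)/1.42. The purple and blue objects are look-alikes. I'll zoom in next.

```bash
python3 - <<'E'
from h import *
s=np.load('side0.npy',allow_pickle=True).item();t=np.load('top0.npy',allow_pickle=True).item()
save(s,'sc.png',(225,160,355,290),4.6); save(t,'tc.png',(220,150,400,285),4.4)
E
```

```text
(no output)
```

View pics/sc.png

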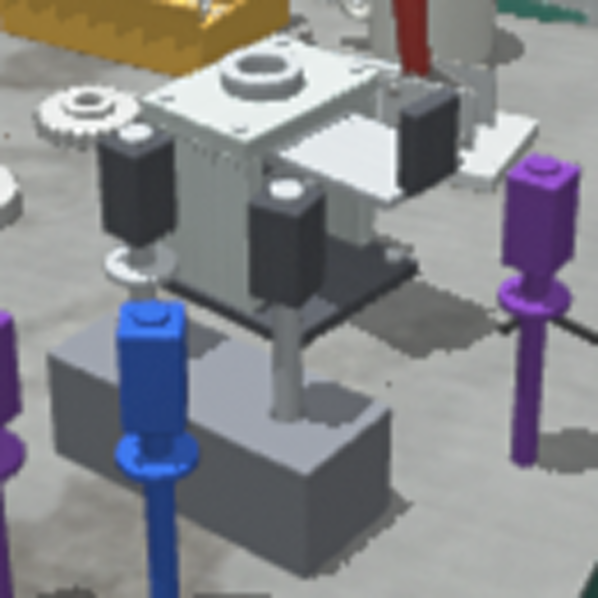

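View pics/tc.png

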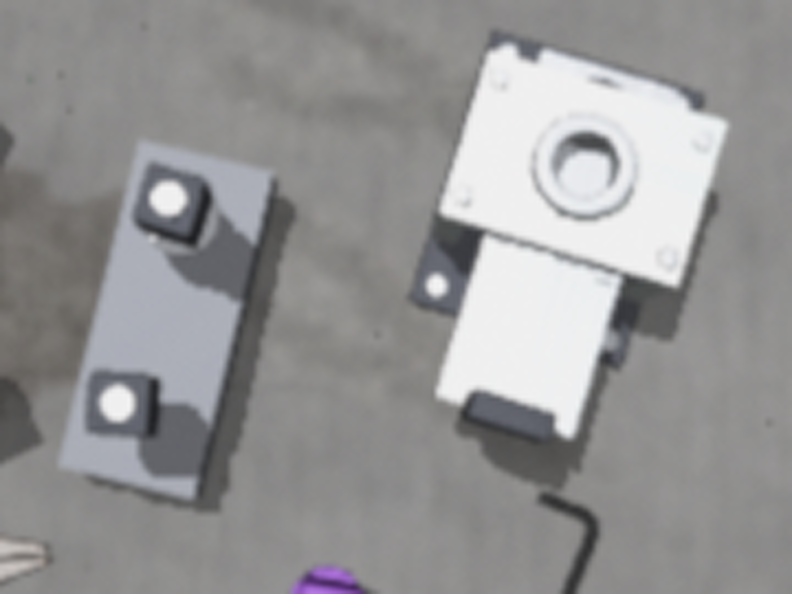

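The crops show the collared rod is the far one: side crop (137,130), top crop (167,198), collar at side crop (140,265). The plain pin is the near one. The bush is at top crop (584,165) and the tab's top edge at top crop (510,410).

```bash
python3 - <<'E'
from h import *
s=np.load('side0.npy',allow_pickle=True).item();t=np.load('top0.npy',allow_pickle=True).item()
S=lambda u,v:((u+.5)/4.6-.5+225,(v+.5)/4.6-.5+160)
T=lambda u,v:((u+.5)/4.4-.5+220,(v+.5)/4.4-.5+150)
pr=lambda n,x:print(n,np.round(x[0]*1e3,1),'gap',round(x[1]*1e3,1))
pr('bush .120',tri(t,T(584,165),s,S(262,72)))
pr('rod top knob',tri(t,T(167,198),s,S(136,130)))
pr('pin top knob',tri(t,T(118,403),s,S(287,187)))
pr('bridge L-front',tri(t,T(440,215),s,S(240,146)))
# tab top corners: top image far/near
c=[onz(t,*T(*p),.108)[:2] for p in[(490,50),(728,122),(680,288),(440,215)]]
print(np.round(c,4), [np.degrees(np.arctan2(*(b-a)[::-1])) for a,b in zip(c,c[1:]+c[:1])],[np.linalg.norm(b-a) for a,b in zip(c,c[1:]+c[:1])])
h=[onz(t,*T(*p),.055)[:2] for p in[(137,141),(275,174),(197,500),(62,466)]]
print('holder',np.round(h,4),[np.degrees(np.arctan2(*(b-a)[::-1])) for a,b in zip(h,h[1:]+h[:1])],[np.linalg.norm(b-a) for a,b in zip(h,h[1:]+h[:1])],np.mean(h,0))
# dark masks in top image
g=t['img'].astype(int); 
hsv=cv2.cvtColor(t['img'],cv2.COLOR_RGB2HSV)
m=((hsv[...,2]<95)&(hsv[...,1]<80)).astype(np.uint8)
n,l,st,ce=cv2.connectedComponentsWithStats(m)
for i in range(1,n):
    if 60<st[i,4]<600 and 220<ce[i,0]<400 and 150<ce[i,1]<285: 
        r=cv2.minAreaRect(np.argwhere(l==i)[:,::-1].astype(np.float32));print(st[i],np.round(ce[i],1),r)
# tab, z .134
for z,p in((.134,(510,410)),):print('tab',onz(t,*T(*p),z))
# knobs
for nm,d,f,ps in(('t',t,T,[(167,198),(118,403)]),('s',s,S,[(136,130),(287,187)])):
    for p in ps:
        x,y=map(int,f(*p)); w=d['img'][y-4:y+5,x-4:x+5].min(2).astype(float); w=np.clip(w-120,0,None); yy,xx=np.mgrid[y-4:y+5,x-4:x+5]; print(nm,f(*p),(w*xx).sum()/w.sum(),(w*yy).sum()/w.sum())
E
```

```text
bush .120 [559.8 235.7 117.8] gap 1.8
rod top knob [537.3 398.2 165.9] gap 1.3
pin top knob [459.7 414.6 165.2] gap 1.8
bridge L-front [541.3 293.  107.4] gap 5.2
[[0.6067 0.2728]
 [0.5789 0.1766]
 [0.5113 0.1954]
 [0.5388 0.2919]] [np.float64(-106.129927202967), np.float64(164.49545190859692), np.float64(74.0841293467365), np.float64(-15.74135064279708)] [np.float64(0.10007507416200026), np.float64(0.07017167614156096), np.float64(0.10036325588655177), np.float64(0.0705440739389864)]
holder [[0.5744 0.4209]
 [0.5612 0.3607]
 [0.4204 0.3907]
 [0.4334 0.449 ]] [np.float64(-102.41707605871184), np.float64(167.9776609055591), np.float64(77.43637796590299), np.float64(-11.268987822855465)] [np.float64(0.061614514838179216), np.float64(0.14389746765768285), np.float64(0.05972541610802641), np.float64(0.14377015473859212)] [0.49735183 0.40530078]
[251 192  17  14  67] [261.7 200. ] ((261.1591796875, 200.5484619140625), (10.529412269592285, 17.41176414489746), 61.927513122558594)
[264 192  23  74 437] [274.8 230.2] ((275.03076171875, 228.87420654296875), (7.123593807220459, 74.9488372802734
[... 220 characters left out ...]
219.48399353027344), (14.668607711791992, 11.716998100280762), 10.30484676361084)
[324 240  29  21 242] [338.5 251.4] ((337.135009765625, 250.2032012939453), (28.801305770874023, 13.257743835449219), 17.744670867919922)
[340 262  16  44 154] [347.9 281.6] ((347.7645263671875, 283.8852233886719), (12.697759628295898, 43.25022888183594), 4.184916019439697)
tab [0.46034294 0.26478632 0.134     ]
t (257.5681818181818, 194.61363636363637) 257.67413113579363 194.58133285560731
t (246.4318181818182, 241.20454545454544) 246.2233042883991 241.16162651631643
s (254.17391304347825, 187.8695652173913) 252.86153140761118 186.30467675378267
s (287.0, 200.2608695652174) 286.9030910609858 200.48329156223892
```

```bash
python3 - <<'E'
from h import *
s=np.load('side0.npy',allow_pickle=True).item();t=np.load('top0.npy',allow_pickle=True).item()
for nm,p in(('panel front top',(590,177)),('panel front bot',(577,245)),('panel far top',(275,124)),('box top',(583,88)),('box bot',(600,160)),('red cab',(397,72))):
    c,r=ray(s,p[0]/1.42,p[1]/1.42)
    print(nm,[np.round(c+r*(y-c[1])/r[1],3) for y in(-.2,-.3,-.6)])
print('panel base top view',[np.round(onz(t,u/1.42,v/1.42,z),3) for u,v,z in((762,440,0),(750,20,0),(797,450,.2))])
for (u,v) in((257.67,194.58),(246.2,241.16)):
    g=cv2.resize(t['img'][int(v)-12:int(v)+18,int(u)-12:int(u)+18],None,fx=10,fy=10,interpolation=cv2.INTER_CUBIC)
    cv2.imwrite(f'pics/b{int(u)}.png',g[:,:,::-1])
a=cv2.imread('pics/b257.png');b=cv2.imread('pics/b246.png');cv2.imwrite('pics/bb.png',np.hstack([a,b]))
E
```

```text
panel front top [array([ 0.348, -0.2  ,  0.132]), array([ 0.362, -0.3  ,  0.099]), array([ 0.406, -0.6  ,  0.001])]
panel front bot [array([ 0.353, -0.2  , -0.02 ]), array([ 0.368, -0.3  , -0.065]), array([ 0.413, -0.6  , -0.201])]
panel far top [array([ 1.125, -0.2  ,  0.162]), array([ 1.204, -0.3  ,  0.132]), array([ 1.44, -0.6 ,  0.04])]
box top [array([ 0.386, -0.2  ,  0.302]), array([ 0.403, -0.3  ,  0.283]), array([ 0.456, -0.6  ,  0.226])]
box bot [array([ 0.334, -0.2  ,  0.169]), array([ 0.347, -0.3  ,  0.139]), array([ 0.387, -0.6  ,  0.05 ])]
red cab [array([ 0.781, -0.2  ,  0.306]), array([ 0.831, -0.3  ,  0.288]), array([ 0.982, -0.6  ,  0.232])]
panel base top view [array([ 0.343, -0.135,  0.   ]), array([ 0.938, -0.131,  0.   ]), array([ 0.355, -0.073,  0.2  ])]
```

View pics/bb.png

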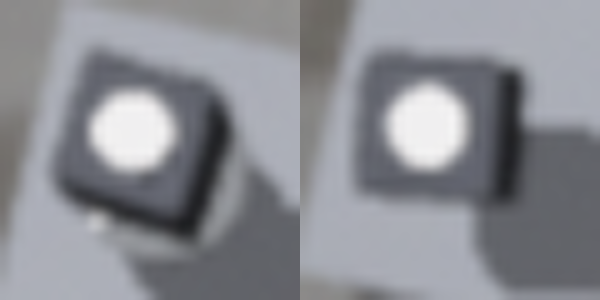

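The rod's block edges lie at about -16° (top-face edge (92,50)→(215,85)), the same as the stand's yaw. The pin's block is nearly square to the image. I'll lift clear of the side panel first.

```bash
cat >> h.py <<'E'
def go(x,y,z,yaw=None,frm=None):
    "print shift in tool axes, cm/deg; yaw = world angle (deg) of tool x"
    o=ctrl.get_obs(); R=cv2.Rodrigues(np.array(o['tool_rot']))[0]; p=np.array(o['tool_pos'])
    cur=np.degrees(np.arctan2(R[1,0],R[0,0])); d=R.T@(np.array([x,y,z])-p)*100
    print('t',o['t'],'pos',np.round(p,4),'yaw',round(cur,2),'F',np.round(o['contact_force'],2),'shift',np.round(d,2),'turn',None if yaw is None else round(cur-yaw,2))
E
python3 - <<'E'
from h import *
go(.45,-.40,.45,74.2); go(.55,0,.45)
E
```

```text
t 0.1 pos [ 0.2064 -0.5894  0.2492] yaw 19.29 F [ 0.18 -0.51  0.45] shift [ 29.25  -9.86 -20.05] turn -54.91
t 0.1 pos [ 0.2064 -0.5894  0.2492] yaw 19.29 F [ 0.18 -0.51  0.45] shift [ 51.91 -44.31 -19.98] turn None
```

Emit:
servo_tool(
  increments=[
    [[6,0,0,-5,-8],[6,0,0,-10,-16],[6,0,0,-15,-24],[6,0,0,-20,-32],[6,0,0,-20,-40]],
  ],
)

```text
t: 0.6
tool_pos: [0.2068, -0.591, 0.4606]
tool_rot: [2.713, 1.555, -0.007]
contact_force: [-0.5, 0.2, 0.9]
opening: 0.0598
grip_force: 0.0
```

Emit:
servo_tool(
  increments=[
    [[6,4.8,1.2,0,-8],[6,9.6,2.4,0,-14.9],[6,14.4,3.6,0,-14.9],[6,19.2,4.8,0,-14.9],[6,24,6,0,-14.9]],
  ],
)

```text
t: 1.1
tool_pos: [0.3816, -0.4125, 0.4497]
tool_rot: [-2.505, -1.894, -0.0]
contact_force: [-0.4, 0.4, 0.0]
opening: 0.0601
grip_force: 0.0
```

```bash
python3 - <<'E'
from h import *
go(.53,0,.42,74.2);go(.4603,.2648,.25,74.2)
E
```

```text
t 1.1 pos [ 0.3816 -0.4125  0.4497] yaw 74.18 F [-0.4   0.39  0.02] shift [43.73  3.03  2.99] turn -0.02
t 1.1 pos [ 0.3816 -0.4125  0.4497] yaw 74.18 F [-0.4   0.39  0.02] shift [ 67.3  -10.89  20.01] turn -0.02
```

Emit:
servo_tool(
  increments=[
    [[6,4.8,0.3,0,0],[6,9.6,0.6,0,0],[6,14.4,0.9,0,0],[6,19.2,1.2,0,0],[6,24,1.5,0,0]],
  ],
)

```text
t: 1.6
tool_pos: [0.4606, -0.1853, 0.4498]
tool_rot: [-2.506, -1.894, 0.0]
contact_force: [2.0, -0.2, -0.2]
opening: 0.0604
grip_force: 0.0
```

Emit:
servo_tool(
  increments=[
    [[6,4.7,0,0,0],[6,9.4,-1,0,0],[6,14.1,-2,0,0],[6,18.8,-3,0,0],[6,23.5,-4,0,0]],
  ],
)

```text
t: 2.1
tool_pos: [0.4856, 0.0516, 0.4499]
tool_rot: [-2.506, -1.895, 0.0]
contact_force: [0.1, -1.2, 1.2]
opening: 0.0598
grip_force: 0.0
```

```bash
python3 - <<'E'
from h import *
go(.4603,.2648,.25,74.2)
E
```

```text
t 2.1 pos [0.4856 0.0516 0.4499] yaw 74.19 F [ 0.12 -1.15  1.21] shift [19.82 -8.23 19.99] turn -0.01
```

Emit:
servo_tool(
  increments=[
    [[5,4,-1.6,2,0],[5,8,-3.3,4,0],[5,12,-5,6,0],[5,16,-6.6,8,0],[5,19.8,-8.2,10,0]],
  ],
)

```text
t: 2.6
tool_pos: [0.4602, 0.2644, 0.349]
tool_rot: [-2.505, -1.895, 0.001]
contact_force: [-0.0, -0.1, 0.2]
opening: 0.0502
grip_force: 0.0
```

Emit:
servo_tool(
  increments=[
    [[4.5,0,0,3,0],[4.5,0,0,6,0],[4.5,0,0,9,0],[4.5,0,0,10,0],[4.5,0,0,10,0]],
  ],
)

```text
t: 3.1
tool_pos: [0.4599, 0.2621, 0.2481]
tool_rot: [-2.505, -1.894, 0.007]
contact_force: [-0.2, -0.5, 0.3]
opening: 0.0445
grip_force: 0.0
```

```bash
python3 - <<'E'
from h import *
go(.4603,.2648,.117,74.2)
d=cam('top');save(d,'top1.png',(270,170,410,275),5)
E
```

```text
t 3.1 pos [0.4599 0.2621 0.2481] yaw 74.19 F [-0.23 -0.48  0.31] shift [3.100e-01 1.000e-02 1.311e+01] turn -0.01
```

View pics/top1.png

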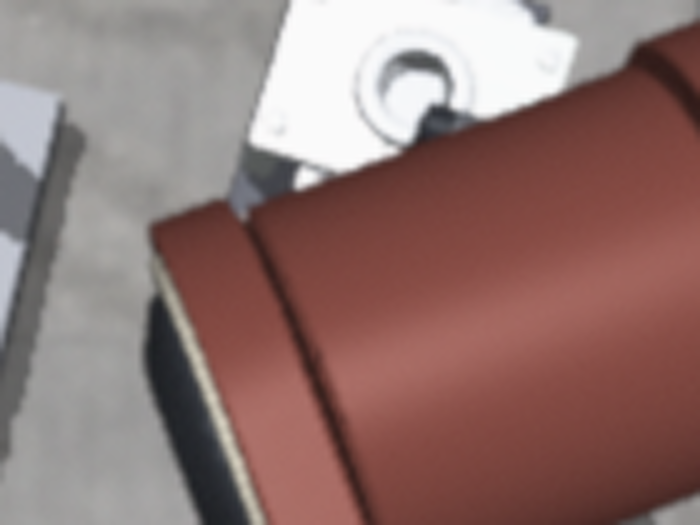

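The arm hides the tab from the top camera, so I'll check with the side camera after descending.

Emit:
servo_tool(
  increments=[
    [[4.5,0,0,3,0],[4.5,0,0,6,0],[4.5,0,0,9,0],[4.5,0,0,11,0],[4.5,0,0,11,0]],
  ],
)

```text
t: 3.65
tool_pos: [0.4603, 0.2621, 0.1391]
tool_rot: [-2.505, -1.894, 0.005]
contact_force: [0.3, -0.3, -0.5]
opening: 0.0451
grip_force: 0.0
```

```bash
python3 - <<'E'
from h import *
go(.4603,.2648,.117,74.2)
d=cam('side');save(d,'side1.png',(255,150,355,250),6)
E
```

```text
t 3.65 pos [0.4603 0.2621 0.1391] yaw 74.18 F [ 0.25 -0.27 -0.5 ] shift [ 0.26 -0.07  2.21] turn -0.02
```

View pics/side1.png

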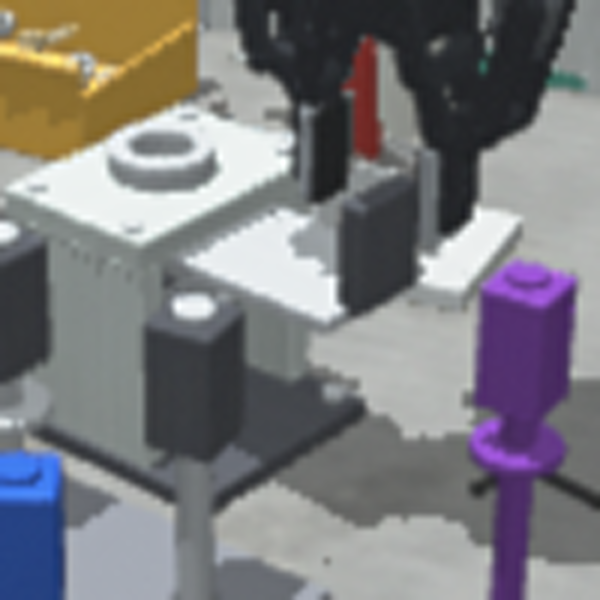

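The tab, at (378,245), sits between the open pads at (320,150) and (430,190). I'll lower and close.

Emit:
servo_tool(
  increments=[
    [[4.5,0.2,-0.1,1.1,0],[4.5,0.2,-0.1,2.1,0],[3,0.2,-0.1,2.1,0],[1.5,0.2,-0.1,2.1,0],[1,0.2,-0.1,2.1,0]],
  ],
  newtons=40,
)

```text
t: 4.2
tool_pos: [0.4607, 0.2648, 0.1197]
tool_rot: [-2.506, -1.894, -0.0]
contact_force: [-1.1, -1.1, 0.6]
opening: 0.0118
grip_force: 39.7
```

Emit:
servo_tool(
  increments=[
    [[1,0,0,0,0],[1,0,0,0,0],[1,0,0,0,0],[1,0,0,0,0],[1,0,0,0,0]],
  ],
)

```text
t: 4.7
tool_pos: [0.4606, 0.2648, 0.1196]
tool_rot: [-2.506, -1.895, -0.0]
contact_force: [-0.8, -0.3, 1.9]
opening: 0.0115
grip_force: 40.1
```

```bash
python3 - <<'E'
from h import *
go(.4603,.2648,.117,74.2)
b=np.array([.5593,.235]);u=np.array([np.cos(np.radians(-15.8)),np.sin(np.radians(-15.8))])
p=ctrl.get_obs()['tool_pos'][:2]; print('joint est',-(p-b)@u-.095)
E
```

```text
t 4.7 pos [0.4606 0.2648 0.1196] yaw 74.19 F [-0.78 -0.27  1.93] shift [-0.01 -0.03  0.26] turn -0.01
joint est 0.008044480984416458
```

Emit:
servo_tool(
  increments=[
    [[1,0,-0.6,0,0],[1,0,-1.2,0,0],[1,0,-1.8,0,0],[1,0,-2.4,0,0],[1,0,-2.7,0,0]],
  ],
)

```text
t: 5.2
tool_pos: [0.4357, 0.2721, 0.1196]
tool_rot: [2.504, 1.893, 0.006]
contact_force: [6.9, -0.7, -2.1]
opening: 0.0114
grip_force: 39.5
```

Emit:
servo_tool(
  increments=[
    [[1,0,0,0,0],[1,0,0,0,0]],
  ],
)

```text
t: 5.4
tool_pos: [0.4354, 0.2721, 0.1196]
tool_rot: [2.505, 1.894, 0.004]
contact_force: [3.8, 0.1, -2.0]
opening: 0.0115
grip_force: 39.7
```

```bash
python3 - <<'E'
from h import *
b=np.array([.5593,.235]);u=np.array([np.cos(np.radians(-15.8)),np.sin(np.radians(-15.8))])
p=ctrl.get_obs()['tool_pos'][:2]; print('joint est',-(p-b)@u-.095)
d=cam('side');np.save('side2.npy',d,allow_pickle=True);save(d,'side2.png',(255,150,345,225),7)
E
```

```text
joint est 0.03431471227871333
```

View pics/side2.png

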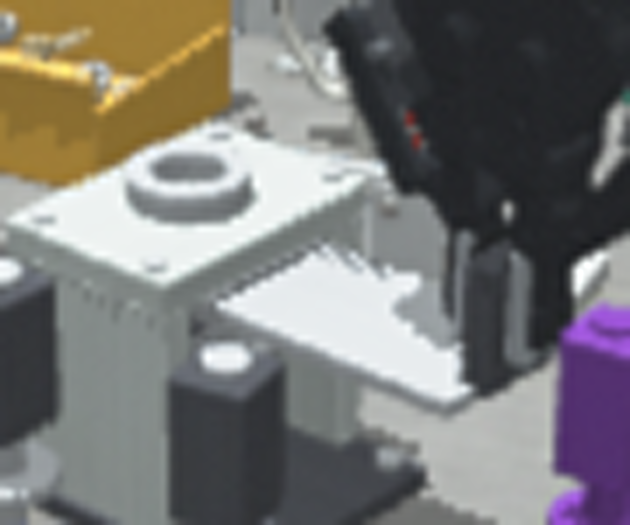

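The blade followed the pull, and the tab estimate is about 34 mm. The cross line isn't clear from the side: the bridge edge at (165,285)-(370,185) shows only a dark band under it. I'll release and check from the top.

Emit:
servo_tool(
  increments=[
    [[2,0,0,0,0],[3.5,0,0,0,0],[4.5,0,0,0,0],[4.5,0,0,0,0],[4.5,0,0,-2,0]],
  ],
)

```text
t: 5.95
tool_pos: [0.4323, 0.2712, 0.1363]
tool_rot: [-2.504, -1.894, 0.01]
contact_force: [1.4, -1.4, 0.6]
opening: 0.0452
grip_force: 0.0
```

Emit:
servo_tool(
  increments=[
    [[4.5,0,0,-4,0],[4.5,0,0,-8,0],[4.5,0,0,-12,0],[4.5,0,0,-16,0],[4.5,0,0,-18,0]],
  ],
)

```text
t: 6.45
tool_pos: [0.4354, 0.2726, 0.3241]
tool_rot: [2.504, 1.895, 0.009]
contact_force: [0.9, -0.0, 0.2]
opening: 0.0449
grip_force: 0.0
```

```bash
python3 - <<'E'
from h import *
go(.537,.3975,.30,74);go(.48,.43,.30,74)
E
```

```text
t 6.45 pos [0.4354 0.2726 0.3241] yaw 74.21 F [ 0.89 -0.    0.17] shift [14.77  6.37  2.49] turn 0.21
t 6.45 pos [0.4354 0.2726 0.3241] yaw 74.21 F [ 0.89 -0.    0.17] shift [16.35 -0.    2.47] turn 0.21
```

Emit:
servo_tool(
  increments=[
    [[4.5,4,1.5,0,0],[4.5,8,3.2,0,0],[4.5,12,5,0,0],[4.5,14.8,6.4,0,0],[4.5,14.8,6.4,0,0]],
  ],
)

```text
t: 6.95
tool_pos: [0.5376, 0.399, 0.3171]
tool_rot: [-2.504, -1.896, 0.004]
contact_force: [-0.1, -0.2, -0.3]
opening: 0.0448
grip_force: 0.0
```

```bash
python3 - <<'E'
from h import *
d=cam('top');np.save('top2.npy',d,allow_pickle=True);s=cam('side');np.save('side3.npy',s,allow_pickle=True)
a=cv2.resize(d['img'][150:260,290:400],(550,550),interpolation=cv2.INTER_CUBIC); cv2.imwrite('pics/top2.png',a[:,:,::-1])
go(.537,.3975,.14,74)
E
```

```text
t 7.05 pos [0.5363 0.3972 0.3183] yaw 74.23 F [-0.35 -0.33 -0.06] shift [ 0.08  0.09 17.83] turn 0.23
```

View pics/top2.png

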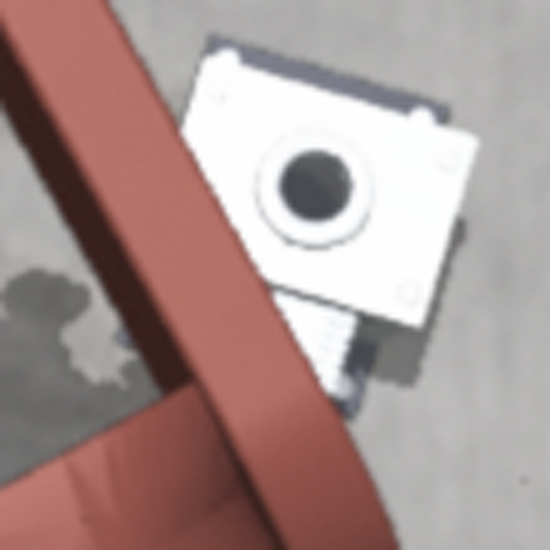

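The bush bore at (315,186) is now dark all round, so the window is open. A thin dark line runs along the bridge's front edge, (275,290)-(360,322). I'll sample an intensity profile across that edge.

```bash
python3 - <<'E'
from h import *
b=np.array([.5593,.235]);a=np.radians(-15.8);u=np.array([np.cos(a),np.sin(a)]);v=np.array([-u[1],u[0]])
xs=np.arange(-.056,-.026,.001)
def prof(f,z,ys):
    d=np.load(f,allow_pickle=True).item(); g=cv2.cvtColor(d['img'],cv2.COLOR_RGB2GRAY)
    P=np.array([[proj(d,[*(b+x*u+y*v),z]) for x in xs] for y in ys],np.float32)
    return cv2.remap(g,P[...,0],P[...,1],cv2.INTER_LINEAR).mean(0).astype(int)
print((xs*1e3).round().astype(int).tolist())
for f,ys in(('top0.npy',(-.02,-.015,-.01,-.005)),('top2.npy',(-.02,-.015,-.01,-.005)),('side0.npy',(0,.005,.01,.015)),('side2.npy',(0,.005,.01,.015)),('side3.npy',(0,.005,.01,.015))):
    print(f,prof(f,.093,ys).tolist())
d=np.load('top2.npy',allow_pickle=True).item()
# bush: outer ring & bore contour
g=cv2.cvtColor(d['img'],cv2.COLOR_RGB2GRAY)
m=(g<165).astype(np.uint8); n,l,st,ce=cv2.connectedComponentsWithStats(m[170:205,335:370])
print([(st[i].tolist(),(ce[i]+[335,170]).tolist()) for i in range(1,n)])
E
```

```text
[-56, -55, -54, -53, -52, -51, -50, -49, -48, -47, -46, -45, -44, -43, -42, -41, -40, -39, -38, -37, -36, -35, -34, -33, -32, -31, -30, -29, -28, -27]
top0.npy [238, 238, 238, 238, 238, 238, 238, 238, 238, 238, 238, 238, 237, 237, 235, 234, 233, 231, 222, 203, 175, 155, 161, 190, 217, 231, 237, 239, 239, 239]
top2.npy [157, 167, 174, 180, 185, 192, 199, 206, 211, 217, 223, 232, 240, 246, 249, 250, 251, 249, 240, 217, 178, 159, 183, 221, 243, 251, 253, 254, 254, 254]
side0.npy [230, 230, 230, 230, 230, 230, 230, 230, 230, 230, 230, 230, 230, 230, 230, 230, 230, 230, 230, 231, 230, 227, 221, 213, 202, 186, 168, 154, 145, 138]
side2.npy [234, 234, 234, 234, 234, 234, 233, 233, 233, 233, 233, 234, 234, 234, 233, 233, 234, 234, 234, 233, 231, 225, 210, 189, 168, 146, 132, 126, 128, 129]
side3.npy [232, 232, 232, 232, 232, 232, 231, 231, 231, 231, 231, 231, 231, 231, 231, 231, 232, 232, 232, 231, 229, 222, 207, 186, 165, 144, 129, 124, 125, 127]
[([29, 0, 6, 2, 9], [367.0, 170.33333333333334]), ([11, 10, 14, 14, 159], [352.6666666666667, 186.72327044025158]), ([0, 24, 7, 11, 45], [336.9111111111111, 200.3111111111111])]
```

```bash
python3 - <<'E'
from h import *
b=np.array([.5593,.235]);a=np.radians(-15.8);u=np.array([np.cos(a),np.sin(a)]);v=np.array([-u[1],u[0]])
xs=np.arange(-.046,-.024,.001)
print((xs*1e3).round().astype(int).tolist())
for f in('side0.npy','side3.npy','top0.npy','top2.npy'):
    d=np.load(f,allow_pickle=True).item(); g=cv2.cvtColor(d['img'],cv2.COLOR_RGB2GRAY)
    for z in(.093,.108):
        P=np.array([[proj(d,[*(b+x*u+y*v),z]) for x in xs] for y in np.linspace(-.02,.02,9)],np.float32)
        if f=='top2.npy':P=P[:5]
        print(f,z,cv2.remap(g,P[...,0],P[...,1],cv2.INTER_LINEAR).mean(0).astype(int).tolist())
d=np.load('top2.npy',allow_pickle=True).item()
print('bore',onz(d,352.67,186.72,.12),onz(d,352.67,186.72,.115))
# tab dark rect in side0 / side3: top edge centroid shift
for f in('side0.npy','side3.npy'):
    d=np.load(f,allow_pickle=True).item(); h=cv2.cvtColor(d['img'],cv2.COLOR_RGB2HSV)
    m=((h[...,2]<110)&(h[...,1]<90)).astype(np.uint8); n,l,st,ce=cv2.connectedComponentsWithStats(m)
    print(f,[(st[i].tolist(),ce[i].round(1).tolist()) for i in range(1,n) if 100<st[i,4]<900 and 240<ce[i,0]<360 and 160<ce[i,1]<230])
    for j in(.008,.0345): print(j,proj(d,[*(b-(.095+j)*u),.1135]))
E
```

```text
[-46, -45, -44, -43, -42, -41, -40, -39, -38, -37, -36, -35, -34, -33, -32, -31, -30, -29, -28, -27, -26, -25]
side0.npy 0.093 [230, 230, 230, 230, 230, 229, 230, 229, 230, 230, 229, 227, 221, 211, 198, 181, 166, 154, 145, 137, 130, 124]
side0.npy 0.108 [130, 125, 120, 116, 114, 113, 112, 112, 112, 113, 116, 121, 129, 142, 158, 179, 198, 215, 226, 233, 236, 236]
side3.npy 0.093 [231, 231, 231, 230, 230, 230, 231, 231, 230, 229, 226, 220, 206, 186, 162, 141, 128, 123, 125, 127, 127, 125]
side3.npy 0.108 [125, 124, 122, 120, 118, 116, 116, 115, 115, 116, 119, 124, 132, 145, 162, 183, 202, 219, 229, 235, 238, 239]
top0.npy 0.093 [238, 238, 238, 238, 237, 237, 236, 234, 227, 210, 185, 162, 163, 189, 216, 231, 237, 239, 239, 239, 239, 239]
top0.npy 0.108 [238, 238, 237, 236, 235, 234, 229, 215, 189, 163, 162, 184, 212, 230, 237, 239, 239, 239, 239, 239, 239, 239]
top2.npy 0.093 [204, 211, 217, 221, 226, 232, 238, 242, 236, 215, 178, 158, 182, 221, 243, 251, 253, 254, 254, 254, 254, 254]
top2.npy 0.108 [220, 224, 228, 235, 243, 247, 242, 223, 188, 159, 174, 216, 241, 251, 253, 254, 254, 254, 254, 254, 254, 254]
bore [0.55938993 0.23507606 0.12      ] [0.56008245 0.23449082 0.115     ]
side0.npy [([311, 180, 14, 23, 226], [317.8, 191.2]), ([246, 190, 18, 25, 360], [254.8, 201.3])]
0.008 [317.91646167 190.47981635]
0.0345 [327.86294048 194.27363803]
side3.npy [([321, 182, 14, 25, 240], [327.3, 194.7]), ([246, 190, 18, 25, 347], [254.7, 201.5])]
0.008 [317.91646167 190.47981635]
0.0345 [327.86294048 194.27363803]
```

The line's front edge lies within about 1 mm of the bridge edge and the joint is about 34 mm, so the blade is set. Bush centre is (0.5594, 0.2351). Now the rod.

Emit:
servo_tool(
  increments=[
    [[4.5,0.1,0.1,4,0],[4.5,0.1,0.1,8,0],[4.5,0.1,0.1,12,0],[4.5,0.1,0.1,13,0],[4.5,0.1,0.1,13,0]],
  ],
)

```text
t: 7.55
tool_pos: [0.5363, 0.3966, 0.1877]
tool_rot: [-2.506, -1.894, 0.006]
contact_force: [0.2, 0.8, 1.5]
opening: 0.0451
grip_force: 0.0
```

```bash
python3 - <<'E'
from h import *
go(.537,.3975,.14,74)
d=cam('side');save(d,'side4.png',(215,130,315,230),6)
E
```

```text
t 7.55 pos [0.5363 0.3966 0.1877] yaw 74.18 F [0.2  0.8  1.49] shift [0.12 0.05 4.76] turn 0.18
```

View pics/side4.png

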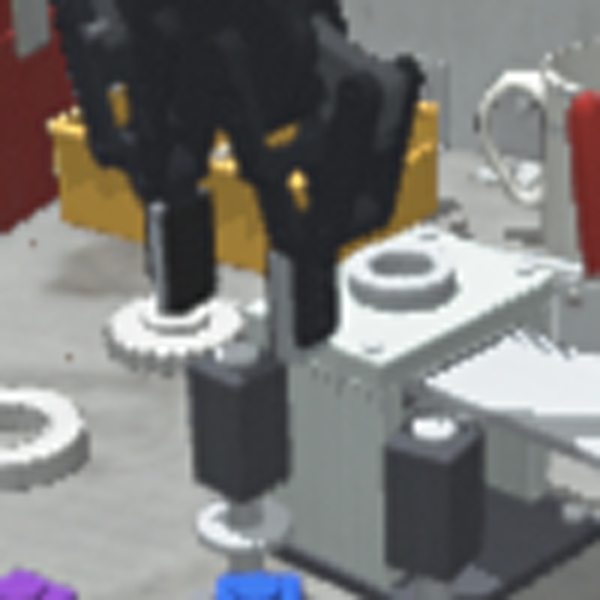

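The pads at (180,250) and (305,300) straddle the collared rod's block at (240,430), midpoint over its knob at (240,355). I'll descend and grip. That was my tenth picture, so later checks are numeric.

Emit:
servo_tool(
  increments=[
    [[4.5,0.1,0.1,2.4,0],[4.5,0.1,0.1,4.7,0.2],[4.5,0.1,0.1,4.7,0.2],[3,0.1,0.1,4.7,0.2],[2,0.1,0.1,4.7,0.2]],
  ],
  newtons=50,
)

```text
t: 8.1
tool_pos: [0.5404, 0.3994, 0.1459]
tool_rot: [2.509, 1.89, 0.008]
contact_force: [-0.7, 0.0, -0.4]
opening: 0.0236
grip_force: 49.5
```

Emit:
servo_tool(
  increments=[
    [[2,0,0,0,0],[2,0,0,0,0],[2,0,0,0,0],[2,0,0,0,0]],
  ],
)

```text
t: 8.5
tool_pos: [0.5404, 0.3994, 0.1458]
tool_rot: [2.509, 1.89, 0.008]
contact_force: [-1.4, -0.8, 6.9]
opening: 0.0232
grip_force: 50.4
```

```bash
python3 - <<'E'
from h import *
go(.537,.3975,.31,74);print(ctrl.get_obs()['wrist_torque'])
E
```

```text
t 8.5 pos [0.5404 0.3994 0.1458] yaw 74.0 F [-1.39 -0.84  6.85] shift [ -0.22  -0.22 -16.43] turn 0.0
[0.02282329 0.20943901 0.00547764]
```

Emit:
servo_tool(
  increments=[
    [[2,0,0,-0.5,0],[2,0,0,-1,0],[2,0,0,-1.5,0],[2,0,0,-2,0],[2,0,0,-2,0]],
  ],
)

```text
t: 9.0
tool_pos: [0.5394, 0.3987, 0.1635]
tool_rot: [2.509, 1.891, 0.002]
contact_force: [1.2, 0.2, -0.7]
opening: 0.0238
grip_force: 49.6
```

```bash
python3 - <<'E'
from h import *
go(.537,.3975,.31,74);o=ctrl.get_obs();print(o['wrist_torque'],o['tool_rot'],o['opening'])
E
```

```text
t 9.0 pos [0.5394 0.3987 0.1635] yaw 74.0 F [ 1.18  0.2  -0.71] shift [ -0.17  -0.18 -14.65] turn 0.0
[ 3.82241506e-01 -3.58228225e-01  5.85845381e-05] [2.50884237e+00 1.89055230e+00 2.27095690e-03] 0.0237681803075047
```

Emit:
servo_tool(
  increments=[
    [[2,0,0,-2,0],[2,0,0,-5,0],[2,0,0,-8,0],[2,0,0,-11,0],[2,0,0,-14,0]],
  ],
)

```text
t: 9.5
tool_pos: [0.5383, 0.3979, 0.303]
tool_rot: [2.509, 1.89, -0.004]
contact_force: [0.9, -0.1, -1.2]
opening: 0.0236
grip_force: 50.2
```

Emit:
servo_tool(
  increments=[
    [[2,0,0,0,0],[2,0,0,0,0],[2,0,0,0,0]],
  ],
)

```text
t: 9.8
tool_pos: [0.5381, 0.3979, 0.2996]
tool_rot: [-2.509, -1.89, 0.007]
contact_force: [-0.2, -0.1, -2.0]
opening: 0.0235
grip_force: 50.2
```

```bash
python3 - <<'E'
from h import *
go(.5594,.2351,.30,74);o=ctrl.get_obs();print(o['wrist_torque'],o['opening'])
s=cam('side');t=cam('top');np.save('side5.npy',s,allow_pickle=True);np.save('top5.npy',t,allow_pickle=True)
p=o['tool_pos']
for h in(-.025,-.045,-.085,-.13):print('side exp',h,proj(s,p+[0,0,h]))
# shank/collar: per-row bright run near expected column, difference from the first image
s0=np.load('side0.npy',allow_pickle=True).item()
g=cv2.cvtColor(s['img'],cv2.COLOR_RGB2GRAY)
a,b=proj(s,p+[0,0,0.]),proj(s,p+[0,0,-.14])
for v in range(int(a[1]),int(b[1])+6,3):
    c=int(a[0]+(b[0]-a[0])*(v-a[1])/(b[1]-a[1])); print(v,c,g[v,c-14:c+15].tolist())
E
```

```text
t 9.8 pos [0.5381 0.3979 0.2996] yaw 73.99 F [-0.24 -0.08 -2.05] shift [-1.506e+01  6.540e+00 -1.000e-02] turn -0.01
[ 0.02008672 -0.00104837  0.02578453] 0.023483387101085443
side exp -0.025 [251.52404674 133.23431231]
side exp -0.045 [252.06074475 143.85806543]
side exp -0.085 [253.0919299  164.27002177]
side exp -0.13 [254.1892366  185.99083172]
119 250 [139, 140, 124, 92, 117, 81, 48, 55, 52, 51, 52, 53, 52, 51, 52, 60, 103, 108, 109, 78, 44, 36, 38, 38, 38, 39, 36, 56, 136]
122 250 [135, 138, 135, 82, 116, 86, 47, 58, 59, 52, 51, 51, 52, 52, 50, 50, 102, 107, 110, 90, 50, 39, 37, 38, 38, 37, 32, 56, 136]
125 251 [136, 138, 137, 123, 103, 51, 57, 60, 58, 53, 52, 53, 52, 51, 52, 102, 107, 110, 93, 48, 36, 37, 37, 38, 44, 37, 55, 137, 141]
128 251 [136, 135, 139, 132, 132, 72, 53, 58, 60, 58, 53, 53, 52, 49, 50, 86, 106, 109, 109, 58, 36, 38, 43, 57, 73, 100, 124, 139, 141]
131 251 [137, 139, 139, 139, 140, 137, 70, 56, 60, 58, 58, 53, 53, 51, 51, 54, 94, 105, 110, 111, 110, 109, 90, 69, 61, 133, 140, 137, 138]
134 251 [138, 140, 142, 140, 137, 139, 128, 72, 55, 57, 58, 60, 59, 53,
[... 2436 characters left out ...]
221, 144, 125, 121, 116, 110, 112, 190, 218, 214, 232, 235, 240, 240, 239, 239, 239]
185 254 [219, 173, 150, 146, 139, 138, 147, 157, 230, 236, 244, 245, 156, 124, 122, 117, 113, 108, 129, 132, 132, 133, 133, 137, 158, 192, 229, 241, 241]
188 254 [176, 246, 249, 203, 229, 243, 173, 179, 179, 139, 149, 135, 125, 128, 121, 120, 119, 119, 114, 132, 126, 131, 135, 135, 135, 134, 134, 132, 132]
191 254 [119, 129, 118, 115, 132, 125, 108, 121, 128, 119, 152, 157, 165, 174, 178, 178, 160, 136, 132, 133, 135, 133, 118, 131, 135, 133, 134, 126, 140]
194 254 [156, 157, 156, 157, 159, 160, 161, 165, 167, 171, 175, 177, 176, 170, 177, 179, 177, 142, 132, 132, 133, 133, 133, 131, 134, 136, 135, 134, 135]
```

Emit:
servo_tool(
  increments=[
    [[2,-3.5,1.5,0,0],[2,-7,3,0,0],[2,-10.5,4.6,0,0],[2,-13.5,5.9,0,0],[2,-15,6.5,0,0]],
  ],
)

```text
t: 10.4
tool_pos: [0.5598, 0.2339, 0.3007]
tool_rot: [-2.511, -1.887, 0.004]
contact_force: [0.4, 0.1, -1.8]
opening: 0.0231
grip_force: 50.2
```

Emit:
servo_tool(
  increments=[
    [[2,0,0,0,0],[2,0,0,0,0],[2,0,0,0,0],[2,0,0,0,0]],
  ],
)

```text
t: 10.8
tool_pos: [0.5598, 0.2375, 0.3021]
tool_rot: [-2.507, -1.892, 0.0]
contact_force: [0.4, -0.2, -0.4]
opening: 0.0233
grip_force: 50.2
```

```bash
python3 - <<'E'
from h import *
go(.5594,.2351,.30,74);o=ctrl.get_obs();p=o['tool_pos']
s=cam('side');np.save('side6.npy',s,allow_pickle=True)
print('right dir',s['R'][0],'pix/m',s['fx']/(s['R']@p+s['t'])[2])
print('bush proj',proj(s,[.5594,.2351,.12]),'pin knob proj (.4596,.4146,.165)',proj(s,[.4596,.4146,.165]),'seen 286.9 200.5')
for h in(0,-.045,-.085,-.1358):print(h,proj(s,p+[0,0,h]))
g=cv2.cvtColor(s['img'],cv2.COLOR_RGB2GRAY)
for v in range(130,192,2): print(v,g[v,262:300].tolist())
E
```

```text
t 10.8 pos [0.5598 0.2375 0.3021] yaw 74.09 F [ 0.44 -0.25 -0.4 ] shift [-0.24  0.03  0.21] turn 0.09
right dir [-0.89426381 -0.44730971 -0.01436143] pix/m 485.5751099371669
bush proj [282.22330022 174.33510444] pin knob proj (.4596,.4146,.165) [287.5237778  200.39344359] seen 286.9 200.5
0 [280.5520509   94.49167763]
-0.045 [280.83208895 115.87654601]
-0.085 [281.06914005 133.97875264]
-0.1358 [281.35528239 155.82977034]
130 [134, 134, 134, 135, 135, 136, 134, 134, 134, 135, 136, 135, 135, 134, 133, 137, 137, 110, 110, 113, 111, 111, 134, 137, 137, 136, 135, 137, 136, 136, 136, 136, 136, 136, 138, 139, 138, 137]
132 [135, 137, 136, 134, 136, 135, 134, 135, 137, 137, 138, 138, 136, 134, 128, 136, 137, 109, 110, 114, 112, 110, 135, 138, 136, 136, 136, 139, 136, 135, 135, 136, 138, 139, 139, 137, 138, 139]
134 [135, 136, 136, 136, 135, 138, 137, 137, 138, 137, 136, 137, 138, 138, 138, 139, 139, 110, 111, 114, 111, 110, 135, 138, 136, 137, 137, 137, 136, 136, 136, 136, 137, 137, 138, 140, 140, 140]
136 [135, 135, 135, 135, 135, 136, 137, 137, 139, 140, 139, 138, 136, 136, 138, 140, 139,
[... 4669 characters left out ...]
 237, 237, 237, 237, 236, 236, 236, 237, 237, 237, 238, 238, 237, 207, 164, 135, 117, 113, 113, 114, 116, 118, 127]
186 [129, 126, 130, 139, 158, 190, 228, 240, 239, 238, 238, 237, 237, 235, 235, 235, 233, 236, 236, 236, 237, 238, 238, 237, 205, 163, 134, 116, 112, 112, 114, 115, 118, 126, 135, 108, 134, 215]
188 [134, 132, 132, 132, 132, 130, 130, 130, 137, 156, 187, 224, 236, 214, 169, 166, 190, 236, 238, 237, 206, 162, 133, 115, 111, 111, 113, 114, 118, 126, 134, 106, 120, 144, 215, 225, 231, 230]
190 [115, 126, 130, 120, 130, 151, 136, 132, 132, 128, 126, 127, 130, 143, 155, 182, 196, 163, 134, 116, 111, 111, 112, 114, 116, 129, 123, 103, 121, 152, 219, 225, 231, 230, 230, 229, 228, 228]
```

```bash
python3 - <<'E'
from h import *
P=[]
for i in range(8):
    s=cam('side');o=ctrl.get_obs();P.append(o['tool_pos'].copy());print(o['t'],np.round(o['tool_pos'],4),np.round(o['dq'],3)[:3])
print(np.mean(P,0))
np.save('side7.npy',s,allow_pickle=True)
g=cv2.cvtColor(s['img'],cv2.COLOR_RGB2GRAY)
for v in range(140,160): print(v,g[v,274:292].tolist())
E
```

```text
10.9 [0.5599 0.2372 0.3022] [-0.006 -0.003  0.002]
10.95 [0.5599 0.2371 0.3023] [-0.003 -0.002 -0.001]
11.0 [0.56   0.2369 0.3023] [-0.005 -0.003 -0.001]
11.05 [0.56   0.2368 0.3023] [-0.003 -0.001  0.001]
11.1 [0.56   0.2367 0.3023] [-0.004 -0.    -0.001]
11.15 [0.56   0.2366 0.3023] [-0.002 -0.    -0.001]
11.2 [0.56   0.2365 0.3023] [-0.002  0.     0.002]
11.25 [0.5601 0.2364 0.3023] [-0.002 -0.     0.001]
[0.55998409 0.23677708 0.30228697]
140 [136, 136, 138, 137, 138, 134, 126, 115, 112, 111, 131, 135, 143, 137, 153, 135, 141, 139]
141 [136, 136, 138, 138, 137, 135, 127, 117, 112, 110, 125, 127, 130, 129, 133, 122, 139, 140]
142 [136, 136, 139, 137, 136, 135, 127, 121, 113, 110, 125, 126, 124, 126, 126, 122, 140, 139]
143 [135, 134, 136, 137, 136, 135, 127, 121, 112, 111, 135, 130, 124, 124, 126, 122, 140, 141]
144 [147, 146, 147, 140, 135, 130, 126, 121, 114, 113, 140, 123, 114, 125, 125, 121, 141, 140]
145 [186, 214, 205, 169, 131, 111, 123, 121, 114, 110, 119, 123, 113, 124, 126, 122, 140, 141]
146 [132, 151, 143, 151, 159, 141, 128, 121, 114, 110, 122, 128, 126, 130, 126, 121
[... 546 characters left out ...]
 120, 121, 119, 124, 124, 141, 141]
153 [122, 121, 122, 122, 122, 123, 125, 120, 114, 109, 110, 127, 137, 127, 127, 120, 141, 140]
154 [123, 122, 122, 122, 123, 122, 125, 121, 114, 112, 123, 160, 161, 124, 159, 116, 140, 142]
155 [122, 123, 123, 122, 122, 117, 121, 122, 123, 141, 171, 126, 118, 111, 150, 155, 161, 160]
156 [123, 121, 122, 122, 121, 120, 124, 134, 159, 162, 133, 106, 103, 111, 163, 172, 174, 173]
157 [122, 122, 123, 122, 121, 128, 144, 169, 125, 120, 108, 104, 103, 113, 168, 173, 174, 175]
158 [122, 122, 121, 122, 129, 157, 158, 132, 107, 105, 105, 105, 104, 114, 168, 172, 172, 172]
159 [120, 121, 127, 142, 150, 124, 119, 107, 104, 105, 105, 105, 104, 113, 168, 174, 173, 172]
```

```bash
cat > m.py <<'E'
from h import *
def shank(s,p,v0,v1,lo=120):
    g=cv2.cvtColor(s['img'],cv2.COLOR_RGB2GRAY).astype(float); R=[]
    for v in range(v0,v1):
        c=281; r=g[v,c-12:c+13]; bl=np.median(r[:7]);br=np.median(r[-7:])
        fg=111.; l=np.clip((bl-r[:13])/(bl-fg),0,1).sum(); q=np.clip((br-r[12:])/(br-fg),0,1).sum()
        R.append((v,c+.5-l,c-.5+q))
    return np.array(R)
E
python3 - <<'E'
from m import *
s=cam('side');o=ctrl.get_obs();p=o['tool_pos'];print(o['t'],p)
g=cv2.cvtColor(s['img'],cv2.COLOR_RGB2GRAY)
for v in range(88,140,2): print(v,g[v,266:298].tolist())
R=shank(s,p,121,139)
e=[(proj(s,p+[0,0,-.058]),proj(s,p+[0,0,-.098]))];print(e)
c=(R[:,1]+R[:,2])/2;f=np.polyfit(R[:,0],c,1);print('w',np.mean(R[:,2]-R[:,1]),'fit',f,np.polyval(f,[121,139]),np.std(c-np.polyval(f,R[:,0])))
E
```

```text
11.3 [0.56006944 0.23637887 0.30232833]
88 [144, 145, 147, 143, 79, 113, 84, 50, 50, 52, 53, 57, 58, 62, 66, 58, 99, 106, 106, 63, 38, 35, 35, 35, 35, 58, 142, 146, 145, 145, 145, 145]
90 [146, 145, 147, 143, 81, 113, 83, 49, 49, 49, 50, 52, 53, 50, 48, 50, 100, 105, 107, 63, 37, 36, 36, 41, 38, 58, 142, 147, 145, 145, 144, 145]
92 [145, 145, 147, 143, 83, 114, 84, 48, 48, 48, 48, 51, 51, 51, 48, 51, 100, 105, 107, 64, 38, 34, 35, 36, 35, 57, 141, 147, 145, 144, 145, 146]
94 [143, 144, 145, 143, 82, 114, 84, 45, 49, 49, 49, 51, 51, 50, 49, 51, 100, 105, 106, 63, 37, 34, 37, 38, 34, 58, 140, 147, 145, 146, 145, 145]
96 [184, 184, 170, 163, 79, 113, 97, 52, 56, 52, 50, 51, 52, 50, 48, 50, 100, 105, 106, 63, 38, 36, 36, 34, 34, 57, 142, 147, 145, 145, 145, 145]
98 [136, 136, 138, 144, 128, 121, 100, 53, 56, 58, 51, 50, 51, 51, 49, 47, 87, 103, 107, 64, 39, 34, 36, 40, 37, 57, 141, 146, 145, 144, 144, 144]
100 [136, 136, 137, 137, 136, 110, 94, 49, 55, 58, 57, 51, 50, 51, 49, 47, 83, 103, 107, 63, 37, 35, 32, 38, 34, 74, 176, 185, 183, 183, 167, 164]
102 [137, 136, 136, 136, 137, 127, 13
[... 2523 characters left out ...]
136, 138, 138, 139, 137]
134 [136, 137, 137, 137, 138, 137, 137, 137, 138, 137, 138, 138, 138, 108, 110, 115, 110, 111, 135, 138, 137, 137, 136, 138, 137, 135, 136, 136, 137, 137, 138, 139]
136 [134, 135, 137, 138, 138, 140, 139, 138, 137, 137, 138, 139, 138, 115, 110, 113, 112, 112, 136, 137, 137, 137, 137, 138, 137, 136, 136, 137, 137, 138, 139, 140]
138 [134, 137, 138, 138, 139, 139, 139, 138, 136, 137, 139, 140, 138, 125, 114, 113, 112, 111, 137, 140, 140, 140, 139, 140, 141, 139, 138, 138, 138, 137, 139, 140]
[(array([281.02728146, 121.57134922]), array([281.25805679, 139.39935136]))]
w 5.086944557500112 fit [3.94448288e-03 2.80518648e+02] [280.99593025 281.06693094] 0.13297920552691558
```

Emit:
servo_tool(
  increments=[
    [[2,0.1,0,0,0],[2,0.2,0,0,0],[2,0.2,0,0,0],[2,0.2,0,1,0],[2,0.2,0,2,0]],
  ],
)

```text
t: 11.8
tool_pos: [0.5607, 0.2383, 0.2817]
tool_rot: [2.509, 1.89, 0.001]
contact_force: [-0.6, -0.4, -1.1]
opening: 0.0234
grip_force: 50.2
```

```bash
python3 - <<'E'
from m import *
for i in range(6): s=cam('side')
o=ctrl.get_obs();p=o['tool_pos'];print(o['t'],p,o['contact_force'])
np.save('side8.npy',s,allow_pickle=True)
g=cv2.cvtColor(s['img'],cv2.COLOR_RGB2GRAY)
for v in range(118,184,2): print(v,g[v,268:296].tolist())
# solve heights: near edge of circle radius r at rod xy -> row
from scipy.optimize import brentq
xy=p[:2]+[-.0006,-.002]; c=-s['R'].T@s['t']; k=(c[:2]-xy)/np.linalg.norm(c[:2]-xy)
for n,r,z in(('tip',.006,p[2]-.1358),('collar',.016,p[2]-.0508),('bush top front',.021,.12)):
    q=xy if r<.02 else np.array([.5594,.2351]); print(n,'exp near-edge px',proj(s,[*(q+k*r),z]),'centre',proj(s,[*q,z]))
E
```

```text
12.1 [0.56069919 0.23828055 0.28237281] [ 0.25532792  0.93548431 -0.79640902]
118 [138, 139, 139, 138, 139, 140, 133, 128, 76, 68, 58, 56, 53, 52, 53, 52, 62, 66, 121, 128, 126, 136, 137, 137, 138, 138, 137, 138]
120 [137, 138, 140, 137, 136, 139, 139, 140, 143, 139, 76, 97, 107, 106, 105, 105, 134, 136, 137, 136, 137, 137, 136, 136, 136, 137, 136, 137]
122 [137, 138, 140, 138, 136, 136, 136, 138, 139, 140, 89, 104, 112, 112, 108, 109, 136, 135, 135, 137, 137, 136, 137, 136, 137, 137, 137, 137]
124 [138, 139, 140, 140, 137, 140, 178, 161, 155, 148, 124, 108, 111, 111, 109, 110, 147, 146, 147, 150, 137, 137, 138, 137, 137, 137, 138, 138]
126 [139, 138, 138, 138, 136, 135, 155, 208, 227, 226, 227, 227, 225, 164, 151, 150, 152, 149, 142, 123, 128, 138, 136, 137, 138, 138, 139, 138]
128 [137, 137, 138, 138, 139, 136, 127, 101, 100, 124, 129, 134, 137, 132, 128, 122, 116, 111, 90, 126, 137, 138, 137, 137, 138, 137, 137, 137]
130 [135, 135, 136, 137, 137, 136, 138, 135, 135, 138, 128, 109, 111, 112, 108, 108, 136, 139, 138, 138, 137, 137, 136, 136, 137, 138, 137, 138]
132 [135, 135, 137, 1
[... 3312 characters left out ...]
178 [238, 238, 238, 239, 238, 151, 120, 126, 131, 141, 152, 157, 152, 155, 155, 146, 141, 140, 124, 115, 111, 105, 117, 158, 162, 162, 161, 163]
180 [238, 238, 238, 238, 239, 236, 190, 138, 131, 123, 121, 120, 119, 117, 117, 115, 113, 112, 111, 111, 127, 159, 231, 236, 236, 235, 237, 235]
182 [237, 237, 238, 238, 238, 239, 239, 238, 239, 236, 235, 233, 217, 212, 216, 233, 235, 234, 233, 234, 240, 239, 239, 239, 239, 239, 210, 156]
tip exp near-edge px [281.59537024 164.85795871] centre [281.58124351 163.76576658]
collar exp near-edge px [281.14248733 129.84384275] centre [281.10994953 127.32822076]
bush top front exp near-edge px [282.28505874 178.35662452] centre [282.22330022 174.33510444]
```

The shank is plumb in the side view: columns 279–283 hold from row 130 to row 162. It is within 1 mm of the bush axis, and its heights match the 135.8 mm TCP-to-tip distance. Lowering.

Emit:
servo_tool(
  increments=[
    [[2,0,0,1.5,0],[2,0,0,3,0],[2,0,0,4.5,0],[2,0,0,6,0],[2,0,0,7.5,0]],
  ],
)

```text
t: 12.6
tool_pos: [0.5602, 0.2381, 0.2051]
tool_rot: [-2.509, -1.89, 0.002]
contact_force: [0.1, -0.1, -1.6]
opening: 0.0237
grip_force: 50.2
```

Emit:
servo_tool(
  increments=[
    [[2,0,0,0.8,0],[2,0,0,1.6,0],[2,0,0,2,0],[2,0,0,2,0],[2,0,0,2,0]],
  ],
)

```text
t: 13.1
tool_pos: [0.561, 0.2384, 0.188]
tool_rot: [2.509, 1.89, 0.002]
contact_force: [0.1, 0.8, -0.9]
opening: 0.0232
grip_force: 50.2
```

```bash
python3 - <<'E'
from m import *
for i in range(8):
    s=cam('side')
    if i%3==1:print(np.round(ctrl.get_obs()['tool_pos'],4))
o=ctrl.get_obs();p=o['tool_pos'];print(o['t'],p,o['contact_force'],o['tool_rot'],o['wrist_torque'])
g=cv2.cvtColor(s['img'],cv2.COLOR_RGB2GRAY)
for v in range(158,184): print(v,g[v,268:296].tolist())
xy=p[:2]+[-.0006,-.002]; c=-s['R'].T@s['t']; k=(c[:2]-xy)/np.linalg.norm(c[:2]-xy)
print('collar exp near-edge',proj(s,[*(xy+k*.016),p[2]-.0508]),'centre',proj(s,[*xy,p[2]-.0508]))
E
```

```text
[0.5611 0.2384 0.1883]
[0.5609 0.2384 0.1879]
[0.5607 0.2383 0.1875]
13.5 [0.56070457 0.23831117 0.18752535] [ 0.03089117 -0.2991793  -1.31967222] [2.50890454e+00 1.89055819e+00 5.33088528e-04] [-0.00606181 -0.01018115 -0.00487585]
158 [138, 135, 126, 124, 125, 124, 93, 62, 58, 58, 60, 60, 56, 55, 53, 53, 55, 58, 53, 59, 116, 171, 175, 175, 176, 173, 187, 216]
159 [173, 192, 150, 123, 122, 121, 100, 75, 83, 70, 61, 58, 58, 55, 52, 51, 54, 62, 74, 87, 162, 178, 176, 175, 172, 153, 174, 198]
160 [140, 166, 178, 150, 142, 129, 121, 125, 152, 119, 78, 64, 61, 57, 55, 61, 78, 99, 102, 113, 175, 179, 176, 175, 171, 163, 164, 166]
161 [138, 195, 183, 212, 210, 205, 183, 175, 129, 111, 104, 99, 92, 74, 80, 102, 101, 108, 106, 116, 176, 181, 178, 175, 173, 170, 169, 170]
162 [126, 144, 155, 211, 201, 184, 169, 134, 111, 111, 113, 107, 109, 108, 109, 112, 108, 110, 107, 117, 173, 179, 177, 177, 177, 175, 176, 176]
163 [121, 140, 193, 199, 187, 131, 119, 116, 126, 138, 143, 111, 111, 114, 113, 113, 132, 138, 128, 120, 128, 127, 131, 167, 175, 176, 175, 177]
164 [110, 142, 214, 166, 132, 106, 11
[... 2246 characters left out ...]
, 113, 141, 163, 165, 165, 166, 167]
180 [239, 239, 239, 239, 240, 237, 193, 140, 132, 126, 122, 120, 120, 119, 118, 116, 114, 115, 113, 114, 115, 139, 160, 165, 165, 164, 165, 165]
181 [239, 239, 239, 239, 239, 241, 238, 220, 215, 168, 140, 136, 130, 128, 128, 133, 134, 139, 145, 154, 163, 160, 164, 164, 164, 165, 164, 155]
182 [238, 238, 239, 239, 239, 240, 241, 240, 241, 238, 237, 235, 219, 215, 217, 236, 237, 236, 236, 237, 237, 187, 164, 164, 163, 161, 146, 128]
183 [239, 239, 240, 240, 240, 240, 240, 240, 239, 239, 240, 240, 239, 238, 238, 240, 239, 239, 240, 240, 242, 236, 177, 160, 145, 130, 122, 117]
collar exp near-edge [281.66355168 170.7601975 ] centre [281.62493531 167.77712143]
```

Emit:
servo_tool(
  increments=[
    [[2,-0.06,0,0.3,0],[2,-0.13,0,0.6,0],[2,-0.13,0,0.9,0],[2,-0.13,0,1.1,0],[2,-0.13,0,1.1,0]],
  ],
)

```text
t: 14.0
tool_pos: [0.56, 0.2369, 0.1756]
tool_rot: [-2.509, -1.89, 0.002]
contact_force: [-0.2, 0.2, -1.5]
opening: 0.0233
grip_force: 50.2
```

Emit:
servo_tool(
  increments=[
    [[2,0,0,0,0],[2,0,0,0,0],[2,0,0,0,0],[2,0,0,0,0],[2,0,0,0,0]],
  ],
)

```text
t: 14.5
tool_pos: [0.5603, 0.237, 0.1764]
tool_rot: [2.509, 1.891, 0.0]
contact_force: [0.6, -0.1, -0.9]
opening: 0.0236
grip_force: 50.2
```

```bash
python3 - <<'E'
from m import *
for i in range(10):
    s=cam('side')
    if i%3==0:print(np.round(ctrl.get_obs()['tool_pos'],4))
o=ctrl.get_obs();p=o['tool_pos'];print(o['t'],p,o['contact_force'],o['wrist_torque'],o['opening'])
g=cv2.cvtColor(s['img'],cv2.COLOR_RGB2GRAY)
for v in range(166,182): print(v,g[v,268:296].tolist())
xy=p[:2]+[-.0006,-.002]; c=-s['R'].T@s['t']; k=(c[:2]-xy)/np.linalg.norm(c[:2]-xy)
print('collar exp near-edge',proj(s,[*(xy+k*.016),p[2]-.0508]),proj(s,[*(xy+k*.016),.126]))
t=cam('top'); gt=cv2.cvtColor(t['img'],cv2.COLOR_RGB2GRAY); u=proj(t,[.5594,.2351,.12]).astype(int); print(u,gt[u[1]-14:u[1]+15:4,u[0]-14:u[0]+15:2].tolist())
E
```

```text
[0.5603 0.2371 0.1764]
[0.5603 0.237  0.1763]
[0.5603 0.237  0.1763]
[0.5603 0.237  0.1763]
15.0 [0.56028181 0.23702566 0.17631217] [ 0.20129847  0.78900732 -1.50977069] [0.03115048 0.01028252 0.0170349 ] 0.023427860570795562
166 [115, 128, 111, 107, 108, 108, 108, 108, 108, 107, 110, 105, 104, 107, 96, 104, 102, 108, 108, 115, 156, 164, 174, 176, 154, 176, 177, 175]
167 [110, 110, 108, 107, 108, 108, 106, 107, 109, 115, 127, 125, 112, 115, 112, 112, 116, 137, 156, 162, 172, 171, 123, 117, 121, 172, 177, 176]
168 [113, 110, 109, 108, 109, 107, 109, 120, 128, 143, 146, 129, 111, 114, 114, 111, 118, 149, 157, 160, 167, 177, 130, 109, 126, 169, 177, 177]
169 [117, 111, 109, 109, 108, 106, 120, 189, 166, 162, 160, 128, 109, 112, 113, 111, 120, 150, 153, 153, 167, 238, 229, 151, 116, 130, 176, 182]
170 [120, 111, 108, 109, 108, 106, 115, 192, 228, 231, 229, 164, 135, 135, 123, 130, 138, 154, 154, 152, 164, 244, 244, 180, 157, 159, 174, 178]
171 [120, 110, 108, 107, 105, 109, 125, 144, 213, 234, 236, 230, 230, 228, 172, 157, 152, 156, 155, 143, 129, 184, 191, 167, 163, 164, 166, 176]
172 [
[... 1398 characters left out ...]
, 154, 163, 161, 165, 165, 164, 165, 163, 155]
collar exp near-edge [282.13736025 175.12957363] [282.13491906 174.93249372]
[352 186] [[46, 93, 173, 56, 102, 108, 108, 109, 108, 108, 109, 99, 74, 81, 81], [41, 59, 157, 94, 64, 107, 108, 109, 108, 108, 108, 108, 90, 76, 74], [33, 42, 118, 126, 42, 86, 108, 109, 109, 108, 109, 108, 107, 76, 67], [28, 33, 86, 137, 45, 45, 101, 110, 110, 109, 109, 109, 109, 98, 60], [224, 75, 95, 120, 48, 38, 74, 110, 110, 110, 109, 110, 109, 109, 75], [251, 208, 84, 89, 42, 38, 39, 95, 110, 109, 109, 110, 110, 109, 107], [251, 250, 109, 37, 37, 36, 35, 60, 105, 111, 111, 111, 111, 111, 111], [251, 251, 229, 55, 38, 37, 36, 37, 80, 113, 111, 111, 110, 111, 111]]
```

The collar (275.0–288.4, centre 281.7) is centred on the bush (centre 281.7). The gap is about 6 mm, the arm is still, and the force shows only the rod's weight.

```bash
python3 -c "
from station import ctrl
print(ctrl.finish_job())"
```

```text
the job is handed in; nothing more can be done
None
```

I've handed the job in: the blade is drawn out about 34 mm with its line at the bridge edge, within about 1 mm. The collared rod is held upright and centred in the bush to about 1 mm, collar about 6 mm above it; I saw no sign of contact with the stand, and I left the pin in its socket.

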